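# Fit the grinder's bayonet lid and hold it at the run mark

### The arm

A 6-joint arm with a two-finger parallel gripper is mounted at the origin on a cart in front of the work surface, level with it; the furniture and walls round the work are solid. World frame = base frame: x ahead of the robot, y to its left, z up, the work surface at z = 0. Lengths are in mm, angles in degrees, forces in N, time in s.
With the tool pointing down it reaches from about 425 to 950 mm from the base axis. Payload 3.5 kg.
Tool frame: the origin (TCP) lies between the finger pads; the fingertips stand 22 mm ahead of it and the grasp point (between the pads) lies 3 mm ahead of it; z points along the fingers, y is the line along which they close (so a half turn about z gives the same grasp; the last joint's range is limited). The gripper opens to 85 mm and grips with 20 to 120 N. Pads are 22 mm wide; open, the fingers measure 114 mm over their backs; the gripper's body (76 mm by 85 mm) begins 54 mm behind the grasp point. The pads swing forward as they close: fully open they stand 13 mm farther back than shut.
Start: joints at [58.442, 16.404, 90.338, -0, 73.258, -8.594], TCP at [263.318, 621.506, 253.325] pointing down, gripper open.
Joint ranges: [-158.93, 158.93], [-51.34, 127.21], [12.03, 142.37], [-87.48, 267.48], [13.55, 161.25], [-162.69, 162.69]. Speed limits (degrees/s): [159.86, 159.86, 180, 180, 180, 180].

### API

Orientations are given as [roll, pitch, yaw] about the fixed x, y, z axes, in that order (R = Rz(yaw) Ry(pitch) Rx(roll)).
In Python, from cell import r, imaging gives the robot as it stands.
- The arm moves only by the tool arm_command, never from a script. Its argument "moves" is a list of rows, each a list of 7 numbers: the shift along the tool's x, y, z each as a share of 0.6 m, from -1 to 1, then the turn, a rotation vector about the tool's x, y, z each as a share of 5 degrees, from -1 to 1, then the opening in per cent of the stroke, from 0 (shut) to 100 (fully open). In form: [[x, y, z, rx, ry, rz, fingers], ...]. A call has 1 to 20 rows; each row shifts and turns the commanded pose from where the row before left it, along the tool's axes as they then stand; what a row does not reach is not made up. A row lasts 1/12 s, in which the tool goes at most 41.7 mm and 7.16 degrees, less where a joint would pass 70% of its speed; a pose out of reach is approached as far as the arm can. A call with a number of a shift or a turn outside -1 to 1 is refused whole. A call with a gripper value outside its range is refused whole. The fingers move at their own pace and stop on an object; "force" is the grip in N (left out, the last holds). Time passes only in rows, so rows that do not move let the fingers close. It gives the time, the measured TCP pose, the force, the opening and the grip force at its end, in the units of the state.
- r.get_obs(): the state, without advancing time (a new reading comes with each control period).
- imaging.camera(name): name is "scene" or "top"; returns a dict with "pixels" (384x512x3 uint8, blue, green, red), "z_map" (384x512 float32, mm along the optical axis (not along the pixel's ray), 0 where there is no reading), "mtx" (3x3 intrinsics, pixels), "D" ([k1, k2, p1, p2, k3] as OpenCV has them; the pictures are not rectified), "R" (3x3) and "t" (3): a world point X has camera coordinates R X + t. Camera axes: x right, y down, z forward; pixel columns grow to the right and rows downward; lengths in mm; the calibration is good to about 2 mm. A picture is of the moment at which its call begins.
- r.job_done(): hands the job in; it is judged then, once.
Trained networks look in a picture, given as the dict that the camera call returned (one of the last four; its "shot" number tells which), for a name from the list of things; names that differ only in an ending like _2 or _b are one class to them, and where a whole thing is asked for, a point or a joint stands for the part that bears it (a point fixed in the world has none). Each returns a list of dicts, best first, with "p" (0 to 1); they miss things now and then, are a little off and sometimes report something else, mostly with a low value. They report only what shows in the picture. A call takes as long as a camera call.
- imaging.cut_out(picture, query): "region" (384x512 bool, what is visible of it) and "at" ([column, row] in pixels, amid what is visible of it).
The state is a dict: "time_s": time; "qpos": joint angles; "joint_velocities": joint speeds; "joint_efforts": joint torques, N m; "ee_pos": TCP position; "orientation": TCP orientation; "contact_force": force on the tool from outside, world axes, zero at the start; "torque": the same for the moment, N m; "width": finger opening in mm; "grip_force": force on a finger pad.
Only numpy, scipy, OpenCV 4.12 (cv2) and the standard library are available. Lean on these libraries where they do the work, as an engineer would, in place of code of your own. Each camera call takes 0.05 s, during which the arm holds its last target. There are 200 camera calls.

### The job

Take the washed lid off the drying stand and put it on the grinder, its two lugs through the two slots in the rim, until the lid's flange sits flush on the rim. Then twist it clockwise, seen from above, until its two tabs point at the long run marks, 45 degrees round, and finish still gripping it there: the ring inside is sprung and the grinder only runs while the lid is held. Do not twist on into the lock catches, and leave the honey jar, spice jar, mug and teaspoon where they are.

Things in the scene. Friction and masses are not known exactly. Their poses are not given: they have to be found in the camera images.
- lid_mid (a point): Centre, half-way up, of the grey grinder lid: z up, 66 mm tall, about 0.16 kg, the same after a half turn about z. Hollow round skirt below (outer radius 34 mm, wall 4, 25 deep, open underside 33 mm below this point), flange of radius 46 mm (underside 8 mm, top 2 mm below this point), low cone on it up to 3 mm above. It starts mouth down on the drying stand.
- lid_bar (a point): Centre of the lid's grip bar, 18 mm above lid_mid: a straight upright bar 56 mm long along the lid's x, 14 mm wide along y, standing 30 mm tall (+-15 mm) on the cone. To be taken from above with the fingers closing along y, the tips staying above the cone.
- lid_lug (a point): Outer face of one of the lid's two lugs: they stick out of the skirt along the lid's +x and -x to radius 41 mm, 12 mm wide, 6 mm tall, this point 18 mm below lid_mid and 10 mm below the flange's underside.
- lid_tab (a point): Outer end of one of the lid's two tabs: they stick out of the flange along the lid's +x and -x, right above the lugs, to radius 57 mm, 12 mm wide.
- grinder_mouth (a point): Centre of the mouth of the grinder base at its flat rim's top, 95 mm above the worktop, z up: a fixed round white pot 116 mm across, the same after a half turn about z. Bore of radius 36.5 mm through a lip 5 mm thick. Seated, the lid's flange lies on the rim, lid_mid is 8 mm above this point and the lid's x along this x; it then turns clockwise, lugs under the lip with 2 mm of vertical play.
- grinder_slot (a point): Middle of one of the two slots, at the rim's top: 19 mm wide, they cut the lip along the grinder's +x and -x from the bore out to radius 43.5 mm and let the lid's lugs through. A pair of short dark ticks is on the rim outside each.
- run_mark (a point): One of the two run marks: a single long dark line on the rim, along the radius, 45 degrees clockwise (from above) of each slot, at radius 53 mm. Here the tab shall point.
- lock_catch (a point): One of the two lock catches: a steel dome that yields downward on a spring, 3.5 mm proud of the rim, 72 degrees clockwise of each slot at radius 52 mm. A tab meets it at about 60 degrees of twist; past 65 degrees the lid counts as locked.
- stand_top (a point): Centre of the top face of the drying stand's head, 75 mm above the worktop: a wooden foot 100 mm across, a 16 mm post, a flat round head 44 mm across and 12 mm thick. It does not move. On it lid_mid is 8 mm above this point.
- ring (a joint): Turn of the steel interlock ring inside the mouth, rad, 0 at rest, growing clockwise from above, stop at 1.6. Its pockets are about 4 mm wider than a lug on either side, so it follows the lid after 0 to 0.2 rad of play; it keeps the lid from turning anticlockwise. Its spring turns the lid back with 0.08 N m per rad.
- honey_jar: Honey jar with a grey screw lid, 66x72x102 mm, origin at the centre of its underside. A bystander.
- spice_jar: Spice jar with a black cap, 41 mm across, 105 mm tall, origin at the centre of its underside. A bystander.
- mug: Two-coloured mug, 78x116x101 mm with handle, origin at the centre of its underside. A bystander.
- teaspoon: Steel teaspoon lying on the worktop, 139x30x10 mm, origin at the centre of its underside. A bystander.

How it is judged (in metres and radians):
On the way, in this order (a step that is already met when the one before it is completed fails the run):
1. the lid is lifted clear of the drying stand (z of lid_mid in the frame of stand_top above 0.05 m), for 0.1 s.
2. the lid is seated on the grinder, lugs through the slots, not yet twisted (z of lid_mid in the frame of grinder_mouth between 0.004 and 0.0115 m and horizontal distance between lid_mid and grinder_mouth below 0.005 m and angle between lid_mid's own z axis and vertical below 0.07 rad and angle between the x axis of lid_mid and the x axis of grinder_mouth, either way round below 0.25 rad), for 0.1 s.
At the end, for the whole second after the job is handed in: The lid sits on the grinder (flange within 3.5 mm of the rim, within 5 mm of centre, level within 4 degrees), twisted clockwise 45 degrees within 8 degrees with the ring carried along, kept so for the whole last second, and the fingers still grip it with over 2 N (z of lid_mid in the frame of grinder_mouth between 0.004 and 0.0115 m and horizontal distance between lid_mid and grinder_mouth below 0.005 m and angle between lid_mid's own z axis and vertical below 0.07 rad and angle between the x axis of lid_mid and the x axis of grinder_mouth, either way round between 0.645 and 0.925 rad and value of joint ring between 0.4 and 1 rad and contact force between the fingers and lid above 2 N); the arm keeps its last pose, push and grip.
It fails at once if the lid is twisted past 65 degrees, into the lock catches (z of lid_mid in the frame of grinder_mouth between 0.004 and 0.0115 m and horizontal distance between lid_mid and grinder_mouth below 0.005 m and angle between the x axis of lid_mid and the x axis of grinder_mouth, either way round above 1.135 rad).
It fails at once if the honey jar is moved more than 25 mm (distance of honey_jar from where it was at the start of the episode above 0.025 m).
It fails at once if the spice jar is moved more than 25 mm (distance of spice_jar from where it was at the start of the episode above 0.025 m).
It fails at once if the mug is moved more than 25 mm (distance of mug from where it was at the start of the episode above 0.025 m).
It fails at once if the teaspoon is moved more than 25 mm (distance of teaspoon from where it was at the start of the episode above 0.025 m).
It also fails if it takes over 48 s, if anything falls off the work surface, if the arm or the gripper's body presses on something with over 40 N, if the wrist force passes 120 N, or if a joint passes its speed limit or range.

## Working session

There is one attempt and no reset: what is moved stays moved. The work goes in short steps, Python scripts to look and compute and a tool call to move; the robot and the scene stay as the last step left them, time stands still between calls to the robot, and variables do not carry over. Pictures are saved under pics/ and viewed, at most 10 in all, crops included, and the job is handed in when it is done.

Besides the shell and the picture viewer there is one more tool, called after "Emit:" as name([rows], argument=value, ...), one row to a line, values as JSON. arm_command: Moves the arm, as the interface text tells. Shift numbers are shares of 0.6 m and turn numbers shares of 5 degrees, none past 1 either way. Its arguments: {"type":"object","properties":{"moves":{"type":"array"},"force":{"type":"number"}},"required":["moves"]}

```bash
mkdir -p pics; cat > h.py <<'E'
import numpy as np, cv2
from cell import r, imaging
def world(p,mask):
    # world points of masked pixels
    v,u=np.nonzero(mask&(p['z_map']>0)); z=p['z_map'][v,u]
    n=cv2.undistortPoints(np.c_[u,v].astype(np.float64)[:,None],p['mtx'],p['D'])[:,0]
    c=np.c_[n*z[:,None],z]
    return (c-np.array(p['t']).ravel())@np.array(p['R'])   # R^T(c-t)
E
python3 - <<'E'
from h import *
print(r.get_obs())
ps=[imaging.camera(n) for n in('scene','top')]
cv2.imwrite('pics/a.png',np.hstack([cv2.resize(p['pixels'],(400,300)) for p in ps]))
cv2.imwrite('pics/top.png',cv2.resize(ps[1]['pixels'],(800,600)))
for p in ps:
    print(-p['R'].T@np.ravel(p['t']))
    for q in ['lid_mid','lid_bar','lid_tab','grinder_mouth','grinder_slot','run_mark','lock_catch','stand_top','honey_jar','spice_jar','mug','teaspoon']:
        for d in imaging.cut_out(p,q)[:2]:
            w=world(p,d['region'])
            if len(w): print(q,round(d['p'],2),np.round(d['at']),len(w),np.median(w,0).round(),w.min(0).round(),w.max(0).round())
E
```

```text
{'time_s': 0.0, 'qpos': array([ 5.84413667e+01,  1.64548310e+01,  9.04237100e+01, -8.89670890e-04,
        7.32585817e+01, -8.59444591e+00]), 'joint_velocities': array([-0.00892403,  0.02652443,  0.05368035, -0.02596795, -0.0523647 ,
       -0.06733709]), 'joint_efforts': array([ 7.58037877e-04, -4.05967176e+01, -2.92635638e+01, -1.07434532e-04,
        5.64973147e-03, -4.42018219e-06]), 'ee_pos': array([263.00753706, 620.98734148, 251.92241325]), 'orientation': array([-1.79864290e+02, -1.96497433e-02,  1.57036047e+02]), 'contact_force': array([-0.05491345, -0.47532838, -0.05984565]), 'torque': array([-0.0439313 , -0.02546126,  0.00335621]), 'grip_force': 0.0, 'width': 85.01527962700312}
[  67.29411438 -202.91550054  757.66406628]
lid_mid 0.75 [216. 157.] 914 [469. 349.  83.] [423. 312.  -3.] [581. 440. 117.]
lid_mid 0.61 [312. 166.] 637 [623. 169.  67.] [613. 156.  -4.] [737. 264. 107.]
lid_bar 0.77 [216. 161.] 948 [468. 349.  83.] [423. 312.  -6.] [581. 455. 117.]
lid_bar 0.57 [152. 226.] 278 [271. 353.   5.] [239. 296.  -1.] [310. 420.  11.]
lid_tab 0.95 [214. 160.] 931 [467. 350.
[... 1524 characters left out ...]
[500. 100.  87.] [444.  23.  -4.] [589. 158. 100.]
run_mark 0.76 [286. 182.] 1906 [499. 100.  89.] [444.  26.  -4.] [589. 158. 100.]
run_mark 0.3 [280. 121.] 820 [645.  94.  98.] [623.  42.  -3.] [708. 124. 105.]
lock_catch 0.57 [283. 181.] 1850 [500. 101.  89.] [444.  43.  -3.] [589. 158. 100.]
stand_top 0.63 [195. 206.] 257 [453. 331.  12.] [433. 311.  -7.] [507. 393.  83.]
honey_jar 0.94 [281. 122.] 807 [644.  94.  99.] [623.  47.  -3.] [736. 124. 105.]
spice_jar 0.76 [245. 133.] 397 [625. 181.  93.] [615. 155.  -7.] [679. 201. 111.]
mug 0.87 [176. 133.] 1186 [663. 373.  52.] [609. 306.  -4.] [735. 428. 104.]
teaspoon 0.77 [182. 276.] 285 [280. 375.   4.] [241. 301.  -4.] [309. 420.  13.]
```

View pics/top.png

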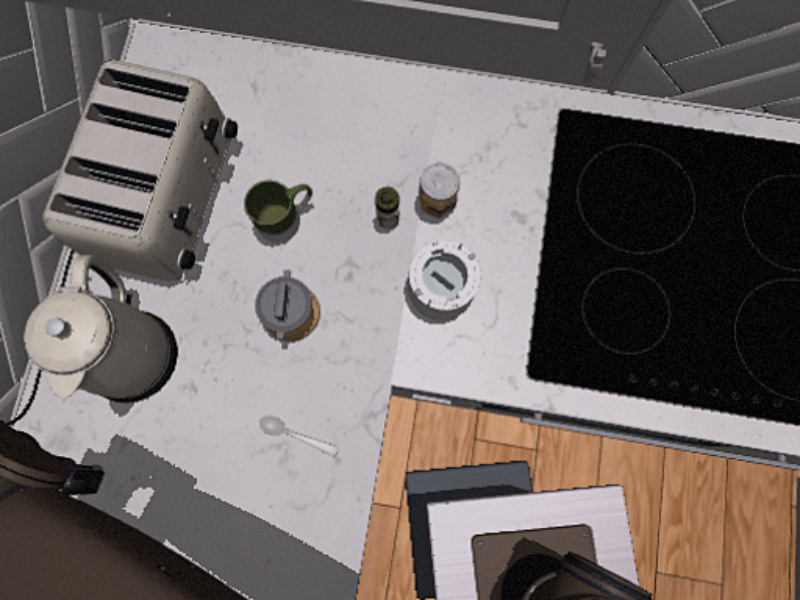

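View pics/a.png

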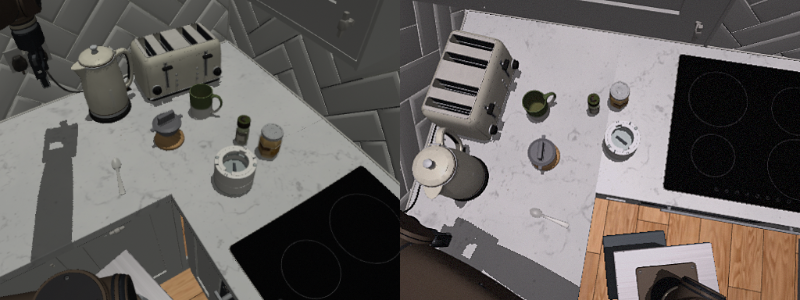

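The top view shows the lid on its stand at about (284,305), its bar nearly vertical in the picture, and the grinder at about (444,277). The spoon is at (300,437), the spice jar at (387,205) and the honey jar at (438,190). Next I'll rectify both at their own heights.

```bash
cat >> h.py <<'E'
def ortho(p,cx,cy,z,half=70,s=4):
    # rectified view of plane z; columns = +x world, rows = -y world, s px/mm
    n=2*half*s; g=np.arange(n)/s-half
    X,Y=np.meshgrid(cx+g,cy-g); P=np.c_[X.ravel(),Y.ravel(),np.full(X.size,z)].astype(float)
    q=cv2.projectPoints(P,cv2.Rodrigues(np.array(p['R'],float))[0],np.ravel(p['t']).astype(float),p['mtx'],p['D'])[0].reshape(n,n,2).astype(np.float32)
    return cv2.remap(p['pixels'],q[...,0],q[...,1],cv2.INTER_CUBIC)
def circ(w):
    A=np.c_[2*w[:,:2],np.ones(len(w))]; b=(w[:,:2]**2).sum(1); s=np.linalg.lstsq(A,b,rcond=None)[0]
    return s[:2],np.sqrt(s[2]+s[0]**2+s[1]**2)
E
python3 - <<'E'
from h import *
T=[]
for n in('top','scene'):
    p=imaging.camera(n)
    w=world(p,np.ones((384,512),bool))
    near=lambda c,rr:w[np.hypot(w[:,0]-c[0],w[:,1]-c[1])<rr]
    g=near((500,99),75); g=g[(g[:,2]>90)&(g[:,2]<102)]
    l=near((477,358),75); fl=l[(l[:,2]>74)&(l[:,2]<90)]; b=l[l[:,2]>104]
    for k in(g,fl,b):
        c,rc=cv2.minEnclosingCircle(k[:,:2].astype(np.float32)); m=k[:,:2].mean(0)
        e,v=np.linalg.eigh(np.cov(k[:,:2].T)); print(n,len(k),np.round(c,1),round(rc,1),m.round(1),k[:,2].mean().round(1),'ax',np.degrees(np.arctan2(v[1,1],v[0,1])).round(1),np.sqrt(e).round(1))
    T.append(np.hstack([cv2.resize(ortho(p,*a),(400,300*4//3))[:, :] for a in((500,99,95),(477,358,81))]))
im=np.vstack(T); cv2.imwrite('pics/o.png',cv2.resize(im,(600,600)))
E
```

```text
top 937 [501.8 100.1] 58.0 [500.4 100.6] 94.0 ax 116.1 [33.7 34.9]
top 903 [479.9 359.1] 57.0 [477.6 360. ] 83.7 ax 172.6 [24.3 25.9]
top 144 [479.8 360.3] 27.5 [478.8 360.7] 114.2 ax 170.9 [ 4.2 16.3]
scene 1077 [500.9  97.1] 58.0 [497.4  94.1] 93.2 ax 92.6 [33.7 34.4]
scene 636 [478.4 358. ] 57.3 [470.6 346.5] 82.2 ax 154.4 [20.1 27.3]
scene 149 [477.4 356.2] 27.3 [476.5 356.4] 111.5 ax 170.3 [ 4.2 16.3]
```

View pics/o.png

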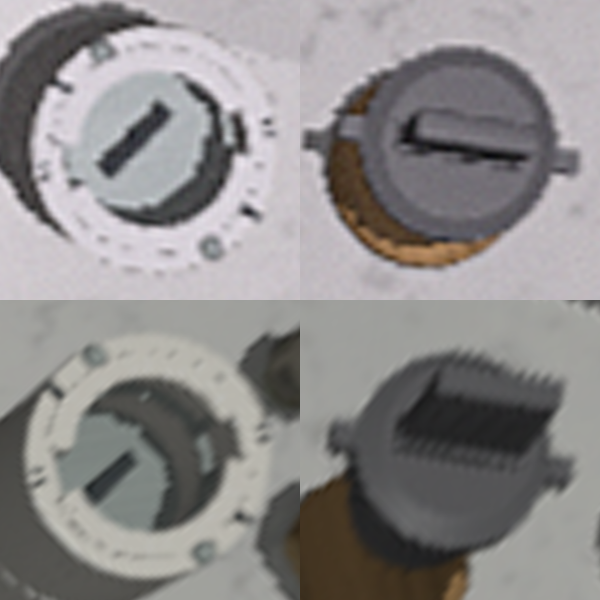

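Emit:
arm_command([
  [-0.02,-0.0315,0,0,0,0,100],
  [-0.02,-0.0315,0,0,0,0,100],
  [-0.02,-0.0315,0,0,0,0,100],
  [-0.02,-0.0315,0,0,0,0,100],
  [-0.02,-0.0315,0,0,0,0,100],
  [-0.02,-0.0315,0,0,0,0,100],
  [-0.02,-0.0315,0,0,0,0,100],
  [-0.02,-0.0315,0,0,0,0,100],
  [-0.02,-0.0315,0,0,0,0,100],
  [-0.02,-0.0315,0,0,0,0,100],
])

```text
time_s: 2.23
ee_pos: [300.1, 399.6, 253.5]
orientation: [180.0, 0.0, 157.0]
contact_force: [0.4, -0.4, -0.8]
width: 85.3
grip_force: 0.0
```

Emit:
arm_command([
  [-0.03,0.005,0,0,0,0,100],
  [-0.03,0.005,0,0,0,0,100],
  [-0.03,0.005,0,0,0,0,100],
  [-0.03,0.005,0,0,0,0,100],
  [-0.03,0.005,0,0,0,0,100],
  [-0.03,0.005,0,0,0,0,100],
  [-0.03,0.005,0,0,0,0,100],
  [-0.03,0.005,0,0,0,0,100],
  [-0.03,0.005,0,0,0,0,100],
  [-0.03,0.005,0,0,0,0,100],
  [0,0,0,0,0,-0.7,100],
  [0,0,0,0,0,-0.7,100],
  [0,0,0,0,0,-0.7,100],
  [0,0,0,0,0,-0.64,100],
  [0,0,0,0,0,0,100],
  [0,0,0,0,0,0,100],
])

```text
time_s: 3.57
ee_pos: [477.9, 358.0, 253.3]
orientation: [-180.0, -0.0, 170.6]
contact_force: [0.0, 0.3, -0.7]
width: 85.4
grip_force: 0.0
```

Emit:
arm_command([
  [-0.002,0,0.0225,0,0,0,100],
  [0,0,0.0225,0,0,0,100],
  [0,0,0.0225,0,0,0,100],
  [0,0,0.0225,0,0,0,100],
  [0,0,0.0225,0,0,0,100],
  [0,0,0.0225,0,0,0,100],
  [0,0,0.0225,0,0,0,100],
  [0,0,0.0225,0,0,0,100],
  [0,0,0.0225,0,0,0,100],
  [0,0,0.0225,0,0,0,100],
  [0,0,0.0105,0,0,0,100],
  [0,0,0,0,0,0,100],
  [0,0,0,0,0,0,100],
])

```text
time_s: 4.65
ee_pos: [478.7, 357.9, 111.7]
orientation: [-180.0, -0.0, 170.7]
contact_force: [0.4, 0.1, 0.5]
width: 85.4
grip_force: 0.0
```

Emit:
arm_command([
  [0,0,0,0,0,0,50],
  [0,0,0,0,0,0,30],
  [0,0,0,0,0,0,15],
  [0,0,0,0,0,0,0],
  [0,0,0,0,0,0,0],
  [0,0,0,0,0,0,0],
  [0,0,0,0,0,0,0],
  [0,0,0,0,0,0,0],
  [0,0,0,0,0,0,0],
  [0,0,0,0,0,0,0],
], force=50)

```text
time_s: 5.48
ee_pos: [479.0, 358.1, 112.6]
orientation: [180.0, 0.0, 170.7]
contact_force: [-0.4, 0.4, 2.0]
width: 12.8
grip_force: 49.7
```

Emit:
arm_command([
  [0,0,-0.0166,0,0,0,0],
  [0,0,-0.0167,0,0,0,0],
  [0,0,-0.0167,0,0,0,0],
  [0,0,-0.0167,0,0,0,0],
  [0,0,-0.0167,0,0,0,0],
  [0,0,-0.0167,0,0,0,0],
  [0,0,-0.0167,0,0,0,0],
  [0,0,-0.0167,0,0,0,0],
  [0,0,0,0,0,0,0],
  [0,0,0,0,0,0,0],
])

```text
time_s: 6.32
ee_pos: [479.1, 358.1, 193.2]
orientation: [179.9, 0.1, 170.7]
contact_force: [0.9, 0.5, -1.4]
width: 13.2
grip_force: 49.2
```

Emit:
arm_command([
  [-0.0076,-0.03,0,0,0,0,0],
  [-0.0076,-0.03,0,0,0,0,0],
  [-0.0076,-0.03,0,0,0,0,0],
  [-0.0076,-0.03,0,0,0,0,0],
  [-0.0076,-0.03,0,0,0,0,0],
  [-0.0076,-0.03,0,0,0,0,0],
  [-0.0076,-0.03,0,0,0,0,0],
  [-0.0076,-0.03,0,0,0,0,0],
  [-0.0076,-0.03,0,0,0,0,0],
  [-0.0076,-0.03,0,0,0,0,0],
  [-0.0076,-0.03,0,0,0,0,0],
  [-0.0076,-0.03,0,0,0,0,0],
  [-0.0076,-0.03,0,0,0,0,0],
  [-0.0076,-0.03,0,0,0,0,0],
])

```text
time_s: 7.48
ee_pos: [500.5, 98.0, 191.2]
orientation: [-180.0, -0.1, 170.7]
contact_force: [0.4, 0.3, -2.2]
width: 12.9
grip_force: 49.3
```

Emit:
arm_command([
  [0,0,0,0,0,-0.52,0],
  [0,0,0,0,0,-0.52,0],
  [0,0,0,0,0,-0.52,0],
  [0,0,0,0,0,-0.52,0],
  [0,0,0,0,0,-0.52,0],
  [0,0,0,0,0,-0.52,0],
  [0,0,0,0,0,-0.52,0],
  [0,0,0,0,0,-0.5,0],
  [0,0,0,0,0,0,0],
  [0,0,0,0,0,0,0],
])

```text
time_s: 8.32
ee_pos: [500.7, 98.9, 191.4]
orientation: [180.0, -0.1, -168.6]
contact_force: [-0.4, -0.1, -1.5]
width: 13.1
grip_force: 49.4
```

```bash
python3 - <<'E'
from h import *
o=r.get_obs(); print(o['ee_pos'],o['orientation'],o['width'],o['grip_force'],o['contact_force'])
x,y,z=o['ee_pos']; T=[]
for n in('top','scene'):
    p=imaging.camera(n); w=world(p,np.ones((384,512),bool)); w=w[np.hypot(w[:,0]-x,w[:,1]-y)<62]
    f=w[(abs(w[:,2]-(z-31))<8)]; c,rc=cv2.minEnclosingCircle(f[:,:2].astype(np.float32)); print(n,len(f),c,rc,np.median(f[:,2]))
    T.append(np.hstack([ortho(p,501,99,95),ortho(p,x,y,z-31)]))
cv2.imwrite('pics/h1.png',cv2.resize(np.vstack(T),(600,600)))
E
```

```text
[500.66826332  98.85729893 191.39051499] [ 1.79984125e+02 -8.34071628e-02 -1.68628035e+02] 13.11096322410636 49.37140345573425 [-0.39140907 -0.07959958 -1.53453908]
top 39 (486.30523681640625, 140.8668975830078) 13.963438034057617 160.10358544109255
scene 914 (493.7503662109375, 95.80098724365234) 51.14417266845703 161.7488929173685
```

View pics/h1.png

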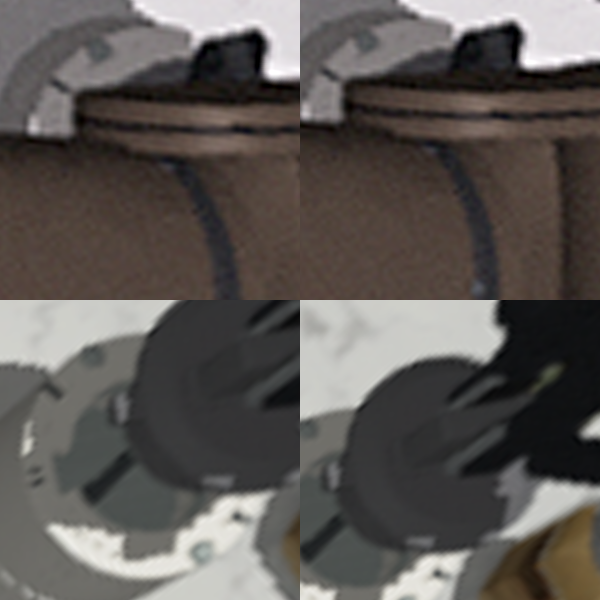

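The arm hides the top view. The scene view shows the held lid, but its tabs are unclear, so I'll zoom the raw picture.

```bash
python3 - <<'E'
from h import *
p=imaging.camera('scene'); im=p['pixels'][130:280,220:400]
im=cv2.convertScaleAbs(im,alpha=1.6,beta=20)
cv2.imwrite('pics/z1.png',cv2.resize(im,(720,600),interpolation=cv2.INTER_CUBIC))
w=world(p,np.ones((384,512),bool)); x,y,z=r.get_obs()['ee_pos']
k=w[(np.hypot(w[:,0]-x,w[:,1]-y)<62)&(abs(w[:,2]-(z-31))<6)]
# outer silhouette: farthest points per bearing around tcp
a=np.degrees(np.arctan2(k[:,1]-y,k[:,0]-x)); d=np.hypot(k[:,0]-x,k[:,1]-y)
for b in range(-180,180,10):
    s=(a>=b)&(a<b+10)
    if s.sum()>2: print(b,s.sum(),d[s].max().round(1),k[s][d[s].argmax()].round(1))
E
```

```text
-180 41 57.0 [444.7  90.2 157.4]
-170 59 58.3 [444.9  82.9 160.5]
-160 39 47.9 [457.6  78.5 158.9]
-150 43 46.9 [461.3  73.8 156.5]
-140 45 46.8 [465.8  67.9 160.6]
-130 42 46.3 [475.2  60.4 158.6]
-120 43 45.9 [484.8  55.9 159.9]
-110 40 47.7 [487.5  53.1 160. ]
-100 36 46.1 [499.8  52.8 158.5]
-90 40 46.7 [506.2  52.4 156.2]
-80 42 47.3 [512.9  53.1 159.1]
-70 31 47.0 [520.6  56.1 156. ]
-60 30 45.8 [525.1  60.  158.4]
-50 27 46.4 [535.8  68.2 158.2]
-40 24 46.5 [540.6  74.5 158.5]
-30 20 45.6 [541.4  77.7 158.5]
70 6 43.8 [512.1 141.2 158. ]
80 15 43.0 [506.1 141.5 159.4]
90 18 44.6 [495.6 143.2 157.4]
100 23 44.2 [486.8 140.7 157.1]
110 28 44.2 [480.8 138.2 157.8]
120 26 44.8 [473.  133.9 158.3]
130 30 44.9 [468.5 129.9 159.2]
140 32 45.1 [466.4 127.9 156.4]
150 34 45.9 [458.  115.  155.6]
160 33 45.8 [456.9 111.6 159.3]
170 32 46.5 [454.5  99.  159.7]
```

View pics/z1.png

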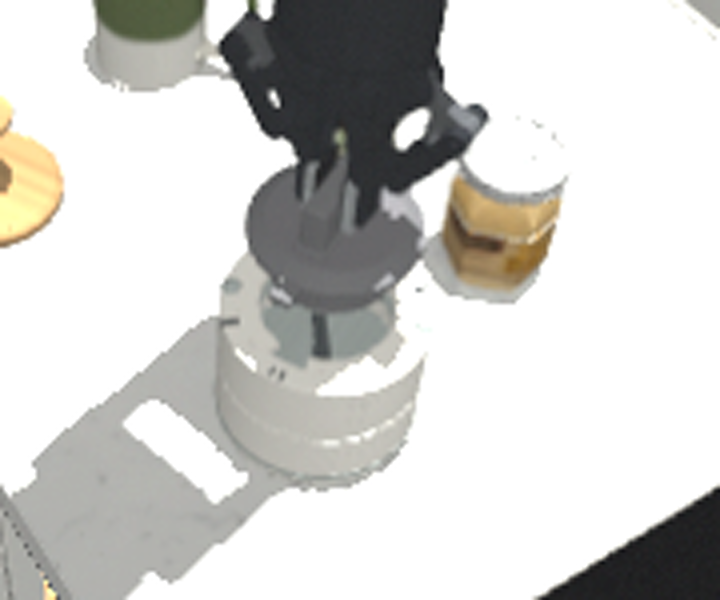

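The lid is level and held square, its near tab towards the two ticks. By silhouette it is within about 1 mm of the grinder's centre, so I'll lower it.

Emit:
arm_command([
  [-0.0003,-0.001,0.0115,0,0,0,0],
  [0,0,0.0115,0,0,0,0],
  [0,0,0.0115,0,0,0,0],
  [0,0,0.0115,0,0,0,0],
  [0,0,0.0115,0,0,0,0],
  [0,0,0.0115,0,0,0,0],
  [0,0,0,0,0,0,0],
  [0,0,0,0,0,0,0],
])

```text
time_s: 9.13
ee_pos: [501.0, 98.3, 149.9]
orientation: [180.0, -0.1, -168.6]
contact_force: [-0.2, 0.3, -1.8]
width: 12.9
grip_force: 49.4
```

Emit:
arm_command([
  [0,0,0.003,0,0,0,0],
  [0,0,0.003,0,0,0,0],
  [0,0,0.003,0,0,0,0],
  [0,0,0.003,0,0,0,0],
  [0,0,0,0,0,0,0],
  [0,0,0,0,0,0,0],
])

```text
time_s: 9.63
ee_pos: [501.4, 98.3, 143.5]
orientation: [180.0, -0.0, -168.6]
contact_force: [0.4, 0.0, -2.1]
width: 12.8
grip_force: 49.4
```

Emit:
arm_command([
  [0,0,0.003,0,0,0,0],
  [0,0,0.003,0,0,0,0],
  [0,0,0.003,0,0,0,0],
  [0,0,0,0,0,0,0],
  [0,0,0,0,0,0,0],
])

```text
time_s: 10.05
ee_pos: [501.3, 98.3, 137.9]
orientation: [180.0, -0.0, -168.6]
contact_force: [-0.3, -0.5, -2.0]
width: 13.4
grip_force: 49.4
```

Emit:
arm_command([
  [0,0,0.003,0,0,0,0],
  [0,0,0.003,0,0,0,0],
  [0,0,0,0,0,0,0],
  [0,0,0,0,0,0,0],
])

```text
time_s: 10.38
ee_pos: [501.3, 98.3, 134.3]
orientation: [180.0, -0.0, -168.6]
contact_force: [0.1, 0.1, -1.0]
width: 13.3
grip_force: 49.4
```

Emit:
arm_command([
  [0,0,0.002,0,0,0,0],
  [0,0,0.0015,0,0,0,0],
  [0,0,0,0,0,0,0],
  [0,0,0,0,0,0,0],
])

```text
time_s: 10.72
ee_pos: [501.6, 98.3, 132.6]
orientation: [-180.0, 0.0, -168.6]
contact_force: [0.5, -0.3, 0.1]
width: 13.2
grip_force: 49.5
```

Emit:
arm_command([
  [0,0,0.0015,0,0,0,0],
  [0,0,0,0,0,0,0],
  [0,0,0,0,0,0,0],
  [0,0,0,0,0,0,0],
])

```text
time_s: 11.05
ee_pos: [501.6, 98.3, 132.5]
orientation: [-180.0, -0.0, -168.6]
contact_force: [-3.5, -0.3, 4.5]
width: 13.4
grip_force: 50.4
```

Seated with about 6 N of contact. I'll start the clockwise twist.

Emit:
arm_command([
  [0,0,0,0,0,0.5,0],
  [0,0,0,0,0,0.5,0],
  [0,0,0,0,0,0.5,0],
  [0,0,0,0,0,0.5,0],
  [0,0,0,0,0,0.5,0],
  [0,0,0,0,0,0.5,0],
  [0,0,0,0,0,0,0],
])

```text
time_s: 11.63
ee_pos: [502.3, 98.4, 132.5]
orientation: [180.0, 0.1, 176.4]
contact_force: [-0.5, 0.5, 3.3]
width: 13.2
grip_force: 50.2
```

Emit:
arm_command([
  [0,0,0,0,0,0.5,0],
  [0,0,0,0,0,0.5,0],
  [0,0,0,0,0,0.5,0],
  [0,0,0,0,0,0.5,0],
  [0,0,0,0,0,0.5,0],
  [0,0,0,0,0,0.5,0],
  [0,0,0,0,0,0,0],
])

```text
time_s: 12.22
ee_pos: [502.3, 98.5, 132.5]
orientation: [179.9, 0.1, 161.4]
contact_force: [-0.3, 1.2, 5.2]
width: 13.1
grip_force: 50.3
```

Emit:
arm_command([
  [0,0,0,0,0,0.5,0],
  [0,0,0,0,0,0.5,0],
  [0,0,0,0,0,0.5,0],
  [0,0,0,0,0,0.5,0],
  [0,0,0,0,0,0.5,0],
  [0,0,0,0,0,0.5,0],
  [0,0,0,0,0,0,0],
  [0,0,0,0,0,0,0],
])

```text
time_s: 12.88
ee_pos: [502.4, 98.5, 132.6]
orientation: [179.9, 0.1, 146.5]
contact_force: [0.4, 1.3, 5.4]
width: 13.1
grip_force: 50.4
```

```bash
python3 - <<'E'
from h import *
print({k:np.round(v,2) for k,v in r.get_obs().items() if k in('contact_force','torque','ee_pos','orientation','width','grip_force')})
p=imaging.camera('scene'); a=cv2.convertScaleAbs(p['pixels'][150:270,240:360],alpha=1.6,beta=10)
w=world(p,np.ones((384,512),bool)); d=np.hypot(w[:,0]-501.2,w[:,1]-97.5); k=w[(d>49.5)&(d<60)&(w[:,2]>97)&(w[:,2]<110)]
for q in k: print(np.degrees(np.arctan2(q[1]-97.5,q[0]-501.2)).round(),q.round(1))
cv2.imwrite('pics/f.png',np.hstack([cv2.resize(a,(400,400)),cv2.resize(ortho(p,501,98,98),(400,400))]))
E
```

```text
{'ee_pos': array([502.37,  98.55, 132.57]), 'orientation': array([1.7989e+02, 1.0000e-01, 1.4655e+02]), 'contact_force': array([0.43, 1.32, 5.44]), 'torque': array([0.14, 0.15, 0.04]), 'grip_force': np.float64(50.39), 'width': np.float64(13.15)}
-29.0 [548.2  71.6  99.7]
-31.0 [548.6  69.4 101.2]
-33.0 [548.4  66.9 103.4]
-31.0 [544.2  71.2 100.2]
-32.0 [545.4  69.5 100.5]
-32.0 [547.4  68.3  99.8]
-34.0 [547.8  66.1 101.3]
-33.0 [550.2  65.1 100. ]
-34.0 [544.5  68.6  98.7]
-36.0 [544.7  66.3 100.5]
-35.0 [546.8  65.1  99.7]
-34.0 [550.1  64.5  97.2]
123.0 [472.1 141.8  97.7]
-39.0 [540.8  66.  100.9]
-40.0 [541.5  64.  101.9]
-39.0 [543.4  62.7 101.3]
-38.0 [546.5  62.   99.2]
-40.0 [541.7  63.7  98.6]
-40.0 [542.9  61.9  99.1]
-39.0 [545.8  61.2  97.1]
142.0 [459.2 130.1  99.1]
142.0 [460.7 128.6  99. ]
144.0 [457.9 128.9  98.1]
146.0 [458.6 126.7  99.3]
146.0 [460.  125.1  99.4]
147.0 [455.7 126.9  98.5]
147.0 [457.9 126.   97.2]
148.0 [459.1 124.3  97.5]
-60.0 [527.   52.2  98.3]
-59.0 [530.6  49.5  97.3]
151.0 [455.  123.5  98.7]
153.0 [455.6 121.2 100.2]
-63.0 [524.2  52.5  97.2]
-64.0 [524.4  50.3  98.9]
-61.0 [528.6  47.9  97.1]
153.0 [451.4 123.   99. ]
153.0 [453.5 122.1  97.9]
153.0 [455.2 120.7  97.6]
154.0 [456.3 118.9  98.1]
```

View pics/f.png

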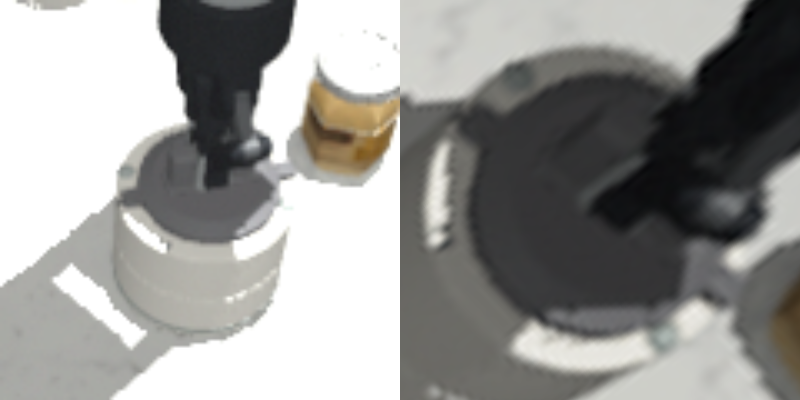

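The lid is flush. Its tabs, at about -35° and 147°, cover the run marks at about -33.5° and 146.5°, and the grip is holding at 50 N.

```bash
python3 -c "
from cell import r
print(r.job_done())"
```

```text
the job is handed in; nothing more can be done
None
```

I handed the job in with the lid seated flush on the grinder, twisted 45° clockwise to the run marks and still gripped at about 50 N; the hand-in returned no verdict.

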